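# Lock the stop screw's jam nut against a held setting nut

### The job

Put the big open-ended spanner on the stop screw's lower hexagon nut, lying flat with its handle beside the upright pin so that the pin holds it, and let go of it. Then turn the wing jam nut above it clockwise until it is locked firmly against the held nut, without overtightening: the pin must feel a clear push of about 5 N but never more than 14 N. Let go and leave the spanner on the nut; the lower nut keeps its setting and the other things on the bench stay where they are.

Things in the scene. Friction and masses are not known exactly. Their poses are not given: they have to be found in the camera images.
- fixture: Fixed stop-screw stand. Origin at table height on the nuts' vertical axis; x points away from its tail, z up. Grey base bar 6 mm thick, 70 wide, from x = -197 to +47 mm. On it a round boss 68 mm across under the nuts and a brace block 34 (x) by 64 (y) mm centred at x = -165 mm, both with tops 24 mm above the table. The stud in the nuts cannot be touched.
- nut (a point): Centre of the lower (setting) nut: steel hexagon 36 mm across flats, 14 mm high, on the boss (24 to 38 mm above the table). Two flats face this frame's +y and -y; at first its x axis is turned 0 to 0.08 rad anticlockwise from the stand's. It turns if dragged with more than 0.12 N m.
- set_nut (a joint): Rotation of the setting nut in rad, clockwise from above positive, 0 when its x axis is along the stand's; -0.08 to 0 at first. It must stay between -0.45 and 0.45.
- pin_top (a point): Top (52 mm above the table) of the fixed upright steel pin, 10 mm thick, 28 mm tall, on the brace block at x = -165, y = +20 mm of the stand. With the spanner on the nut and its handle lying along the stand's -x over the block, on the -y side of the pin, clockwise drag carries the handle towards +y against the pin.
- pin: The same pin; origin at its foot, 24 mm above the table, axes as the stand's.
- wing (a point): Centre of the jam nut's wing bar, 66 mm above the table on the nuts' axis: a steel bar 52 mm long (this frame's x), 12 mm thick (y), from 44 to 78 mm in height, on a round hub 30 mm across just over the setting nut. Turned by its bar.
- wing_bar: The same wing bar as a body; origin on the axis, 38.5 mm above the table, axes as point wing.
- jaw (a point): Centre of the big spanner's jaw opening, half-way up its thickness. Flat steel, 12 mm thick (z, up), 0.11 to 0.18 kg. The jaw opens to +x, the handle runs to -x. Opening 37.5 mm between two prongs 10 mm wide that reach 20 mm ahead of this point and flare at the ends; the jaw's bottom is 20 mm behind it; head 58 mm wide. It lies on the tool rest at first.
- handle (a point): Place to grip the big spanner: on its straight handle 65 mm behind the jaw centre (-x), half-way up; the handle is 16 mm wide (y), 12 mm thick and ends 190 mm behind the jaw centre. The balance point is about 72 mm behind the jaw centre. Axes as the jaw's.
- spanner: The whole big spanner; origin under the jaw centre, axes as the jaw's.
- rest: Fixed wooden tool rest, origin at table height: two bars along its y, tops 24 mm above the table, one 36 mm wide under the spanners' heads (x = 0) and one 20 mm wide at x = -165 mm; between them it is open down to the table except two 4 mm strips at y = +-60 mm. Both spanners lie across it along x; the big one at about y = +34 mm, the small one at -47 mm.
- small_spanner: Bystander: a smaller spanner, 17 mm jaw, 8 mm thick, about 200 mm long, on the same rest beside the big one. Not needed. Origin under its jaw centre.
- weight: Bystander: steel disc weight, 70 mm across, with a stem, 58 mm tall. Origin under its centre.
- dish: Bystander: glass dish, 70 mm across, 22 mm tall.
- beaker: Bystander: glass beaker, 60 mm across, 80 mm tall.
- jar: Bystander: sample jar, 52 mm across, 75 mm tall.
- loose_nut: Bystander: spare hexagon nut, 19 mm across flats, 10 mm tall, lying on the bench.
- jam_nut (a joint): Jam nut relative to the setting nut, rad, grows clockwise from above; starts 0.5 to 1.0 short of tight. Runs at 0.06 N m, then comes up hard and drags nut and spanner along (up to 0.3 rad with the play and give of the jaw) until the handle meets the pin, 166 mm from the axis; then torque climbs steeply. 0.95 N m on the wing bar gives 5 N on the pin; 0.5 is too little, 2.4 too much. It stays as left.
Not all that is in view belongs to the job. Leave any orange or turquoise look-alike of the spanner alone.

How it is judged:
By the outcome, as a careful person would: the job done as asked, in the order asked, and still so for the second after the job is handed in, with the robot touching nothing.
It also fails if it takes over 72 s, if anything falls off the work surface, if the arm or the gripper's body presses on something with over 40 N, if the wrist force passes 120 N, or if a joint passes its speed limit or range.

### The arm

A 7-joint arm with a two-finger parallel gripper is mounted at the origin on the work surface. World frame = base frame: x ahead of the robot, y to its left, z up, the work surface at z = 0. Lengths are in m, angles in rad, forces in N, time in s.
With the tool pointing down it reaches from about 0.4 to 0.85 m from the base axis. Payload 10.4 kg.
Tool frame: the origin (TCP) lies midway between the tips of the shut fingers; the grasp point (between the pads) lies 19 mm behind it; z points along the fingers, y is the line along which they close (so a half turn about z gives the same grasp; the last joint's range is limited). The gripper opens to 87 mm and grips with 3 to 60 N. Pads are 19 mm wide; open, the fingers measure 117 mm over their backs; the gripper's body (75 mm by 190 mm) begins 51 mm behind the grasp point.
Start: joints at [1.179, 0.332, -0.065, 1.46, 0.022, 1.35, -0.088], TCP at [0.225, -0.583, 0.223] pointing down, gripper open.
Joint ranges: [-2.6, 2.6], [-0.5, 2.12], [-1.47, 1.34], [0.16, 2.42], [-1.27, 4.41], [0.06, 2.06], [-2.6, 2.6]. Speed limits (rad/s): [2.22, 2.22, 2.79, 2.79, 3.14, 3.14, 3.14].

### API

Orientations are given as a unit quaternion [x, y, z, w].
In Python, from bench import r gives the robot as it stands.
- The arm moves only by the tool move_arm, never from a script. Its argument "targets" is a list of rows, each a list of 3 entries, a list of its own where there are three numbers: the shift along the tool's x, y, z in cm, then the turn, a rotation vector about the tool's x, y, z in rad, then the opening in per cent of the stroke, from 0 (shut) to 100 (fully open). In form: [[[x, y, z], [wx, wy, wz], gripper], ...]. A call has 1 to 20 rows; each row shifts and turns the commanded pose from where the row before left it, along the tool's axes as they then stand; what a row does not reach is not made up. A row lasts 1/8 s, in which the tool goes at most 62.5 mm and 10.7 degrees, less where a joint would pass 70% of its speed; a pose out of reach is approached as far as the arm can. A call with a gripper value outside its range is refused whole. The fingers move at their own pace and stop on an object; "grip_force" is the grip in N (left out, the last holds). Time passes only in rows, so rows that do not move let the fingers close. It gives the time, the measured TCP pose, the force, the opening and the grip force at its end, in the units of the state.
- r.read_state(): the state, without advancing time (a new reading comes with each control period).
- r.camera(name): name is "scene" or "top" or "wrist"; returns a dict with "image" (480x640x3 uint8, blue, green, red), "vertical_fov" (degrees; the focal length in pixels is half the picture's height over the tangent of half this angle, whatever the lens; pixels are square), "cx", "cy" (the principal point, pixels), "cam_to_world" (4x4, takes a point from camera to world coordinates). Camera axes: x right, y down, z forward; pixel columns grow to the right and rows downward; lengths in m; the calibration is good to about 2 mm. The wrist camera is an equidistant fisheye: a pixel r from the principal point sees the ray r / f radians off the axis. A picture is of the moment at which its call begins. There is no depth.
- r.close_job(): hands the job in; it is judged then, once.
The state is a dict: "time": time; "joint_positions": joint angles; "joint_vel": joint speeds; "joint_torque": joint torques, N m; "ee_pos": TCP position; "eef_rot": TCP orientation; "ft_force": force on the tool from outside, world axes, zero at the start; "torque": the same for the moment, N m; "width": finger opening in m; "grip_force": force on a finger pad.
Only numpy, scipy, OpenCV 4.12 (cv2) and the standard library are available. Lean on these libraries where they do the work, as an engineer would, in place of code of your own. Each camera call takes 0.05 s, during which the arm holds its last target. There are 200 camera calls.

## Working session

There is one attempt and no reset: what is moved stays moved. The work goes in short steps, Python scripts to look and compute and a tool call to move; the robot and the scene stay as the last step left them, time stands still between calls to the robot, and variables do not carry over. Pictures are saved under pics/ and viewed, at most 10 in all, crops included, and the job is handed in when it is done.

Besides the shell and the picture viewer there is one more tool, called by a JSON object that holds its "fn" and its "kwargs", one argument or row to a line. move_arm: Moves the arm, as the interface text tells. Its arguments: {"type":"object","properties":{"targets":{"type":"array"},"grip_force":{"type":"number"}},"required":["targets"]}

```bash
mkdir -p pics; ls; cat > h.py <<'E'
import numpy as np, cv2
from bench import r
from scipy.spatial.transform import Rotation as R
def cam(n,name):
    c=r.camera(n); cv2.imwrite('pics/'+name+'.png',c['image']); np.savez('pics/'+name+'.npz',**{k:c[k] for k in c}); return c
def ray(c,u,v,fish=False):
    f=240/np.tan(np.radians(float(c['vertical_fov']))/2); x=(u-c['cx']);y=(v-c['cy'])
    if fish:
        q=np.hypot(x,y); t=q/f; d=np.array([x/q*np.sin(t),y/q*np.sin(t),np.cos(t)]) if q>0 else np.array([0,0,1.])
    else: d=np.array([x/f,y/f,1.])
    T=np.array(c['cam_to_world']); return T[:3,3],T[:3,:3]@d
def plane(c,u,v,z,fish=False):
    o,d=ray(c,u,v,fish); return o+d*(z-o[2])/d[2]
def proj(c,p,fish=False):
    T=np.array(c['cam_to_world']); q=T[:3,:3].T@(np.array(p)-T[:3,3]); f=240/np.tan(np.radians(float(c['vertical_fov']))/2)
    if fish:
        n=np.hypot(q[0],q[1]); t=np.arctan2(n,q[2]); return c['cx']+f*t*q[0]/n, c['cy']+f*t*q[1]/n
    return c['cx']+f*q[0]/q[2], c['cy']+f*q[1]/q[2]
def load(name): return dict(np.load('pics/'+name+'.npz'))
E
python3 - <<'E'
from h import *
for n in('top','scene'):
    c=cam(n,n+'0'); print(n,c['vertical_fov'],np.round(c['cam_to_world'],3).tolist())
s=r.read_state();print(s)
E
```

```text
pics
top 51.030761178552495 [[-0.001, -0.994, 0.107, 0.341], [-1.0, 0.002, 0.014, -0.123], [-0.014, -0.107, -0.994, 1.409], [0.0, 0.0, 0.0, 1.0]]
scene 47.877926387116254 [[-0.003, 0.646, -0.763, 1.386], [1.0, 0.013, 0.007, -0.105], [0.014, -0.763, -0.646, 0.834], [0.0, 0.0, 0.0, 1.0]]
{'time': 0.1, 'joint_positions': array([ 1.17940645,  0.33280932, -0.06469627,  1.4608857 ,  0.02160211,
        1.34993999, -0.08852606]), 'joint_vel': array([-0.00068258, -0.00280819, -0.00019461, -0.00185481, -0.00085793,
       -0.00122764, -0.00016389]), 'joint_torque': array([ 1.21168268e-03, -6.24544573e+01,  2.44512706e-02, -3.90720963e+01,
       -6.13888702e-02,  3.66471894e-02,  3.71595286e-05]), 'ee_pos': array([ 0.22516125, -0.58263144,  0.22181957]), 'eef_rot': array([ 9.83048000e-01,  1.83347146e-01, -1.56275357e-04, -6.55031662e-04]), 'ft_force': array([-0.17227595, -0.49756255,  0.12567684]), 'torque': array([-0.0313678 ,  0.00055726, -0.03555417]), 'grip_force': 0.0, 'width': 0.08713855304825653}
```

View pics/top0.png

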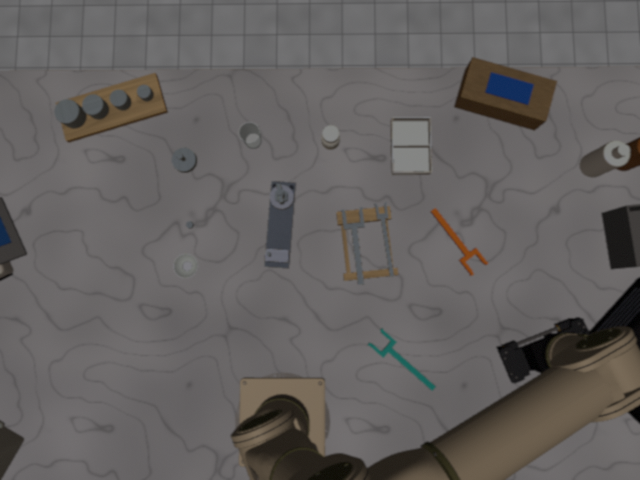

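View pics/scene0.png

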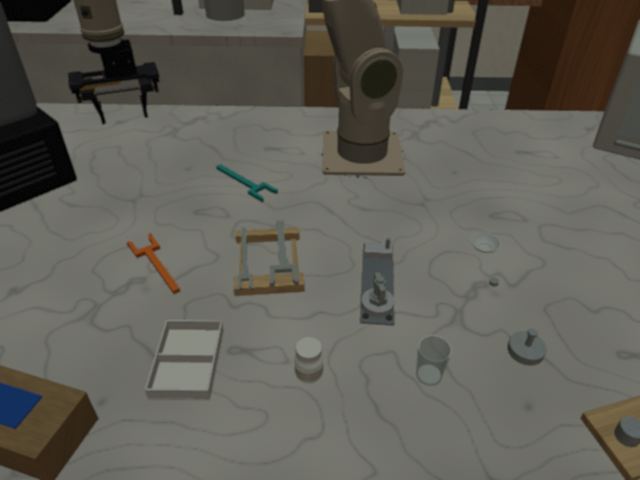

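The top view shows four candidates: the grey spanner on the rest at (355,245), the slimmer grey one at (388,240), an orange one at (458,240) and a turquoise one at (400,358). The wide-headed grey one at x≈355 fits, since it lies on the rest's +y side. The stand's nuts are at (282,195) and its tail and pin at (277,258). I'll check this in an enlarged crop.

```bash
python3 - <<'E'
from h import *
c=load('top0'); im=c['image'][170:295,255:415]
cv2.imwrite('pics/crop0.png',cv2.convertScaleAbs(cv2.resize(im,None,fx=4.8,fy=4.8,interpolation=cv2.INTER_CUBIC),alpha=1.6))
for n,u,v,z in [('jaw',350,218,.03),('hend',360,282,.03),('wing',282,195,.07),('pin',277,252,.05),('small',387,215,.03)]: print(n,plane(c,u,v,z))
E
```

```text
jaw [ 0.55183842 -0.18679823  0.03      ]
hend [ 0.37514049 -0.21284029  0.03      ]
wing [ 0.60916504 -0.00142017  0.07      ]
pin [0.45604928 0.01280986 0.05      ]
small [ 0.55994404 -0.28919133  0.03      ]
```

View pics/crop0.png

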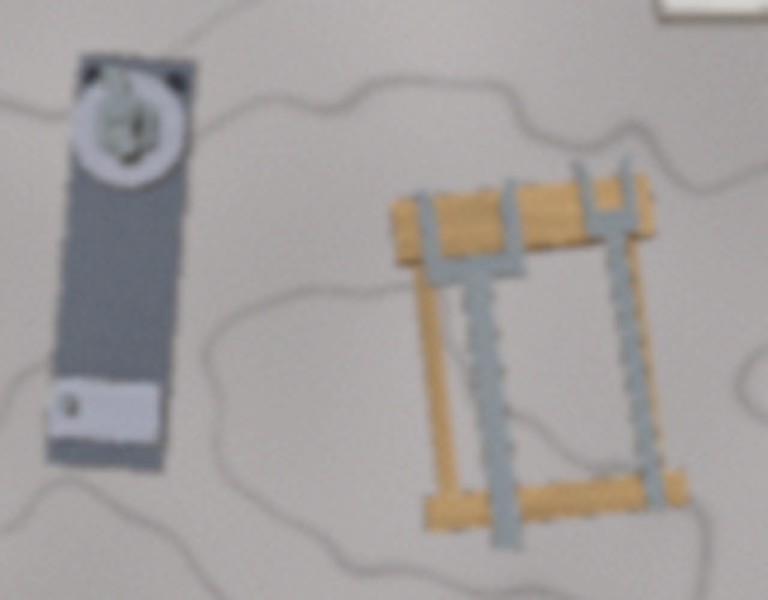

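The crop confirms it. The big spanner has the wide jaw at crop (422–512, 185) and its handle ends at (508,545). The stand's bar runs from front edge (82–197, 58) to back edge (47–163, 465), with the pin at (70,405).

```bash
cat >> h.py <<'E'
def tool():
    s=r.read_state(); M=R.from_quat(s['eef_rot']).as_matrix(); return s,M,np.arctan2(M[1,0],M[0,0])
def goal(x,y,z,yaw):
    s,M,t=tool(); d=M.T@(np.array([x,y,z])-s['ee_pos'])
    w=(R.from_matrix(M).inv()*R.from_matrix([[np.cos(yaw),np.sin(yaw),0],[np.sin(yaw),-np.cos(yaw),0],[0,0,-1]])).as_rotvec()
    print('shift cm',np.round(d*100,2),'turn',np.round(w,3),'yaw now',round(t,4),'pos',np.round(s['ee_pos'],4))
E
python3 - <<'E'
from h import *
c=load('top0'); P=lambda u,v,z:plane(c,255+u/4.8,170+v/4.8,z)[:2]
tip=(P(422,193,.036)+P(512,182,.036))/2; e=P(508,547,.036); b=(P(432,285,.036)+P(524,272,.036))/2
d=tip-e; yaw=np.arctan2(d[1],d[0]); L=np.linalg.norm(d); print('spanner len(.21)',L,'tipback',np.linalg.norm(tip-b),yaw)
u=d/L; j=tip-u*.02; h=(tip+e)/2+u*(.105-.085); print('jaw',j,'handle',h)
f=(P(82,55,.006)+P(197,62,.006))/2; k=(P(47,460,.006)+P(163,470,.006))/2; q=f-k; L=np.linalg.norm(q); q/=L
print('bar len .244',L,'yaw',np.arctan2(q[1],q[0]),'axis',f-q*.047,(f+k)/2+q*.075, 'boss',P(128,127,.024),'pin',P(68,397,.052))
yf=np.arctan2(q[1],q[0]); 
goal(h[0],h[1],.16,yaw)
E
```

```text
spanner len(.21) 0.2073009908866514 tipback 0.05315324428575704 0.10459072274362842
jaw [ 0.55596104 -0.19510772] handle [ 0.49265837 -0.20175284]
bar len .244 0.24160814426012825 yaw -0.07628378359473989 axis [0.61212967 0.00238253] [0.61332212 0.00229139] boss [0.61424145 0.00365291] pin [0.45399173 0.03385754]
shift cm [ 38.68 -25.88   6.21] turn [-0.001  0.     0.264] yaw now 0.3688 pos [ 0.2252 -0.5826  0.2218]
```

{"fn": "move_arm", "kwargs": {
  "targets": [
    [[3.9,-2.6,0],[0,0,0.03],60],
    [[3.9,-2.6,0],[0,0,0.03],60],
    [[3.9,-2.6,0],[0,0,0.03],60],
    [[3.9,-2.6,0],[0,0,0.03],60],
    [[4.2,-2.2,0],[0,0,0.03],60],
    [[4.2,-2.2,0],[0,0,0.03],60],
    [[4.4,-1.9,0.5],[0,0,0.03],60],
    [[4.4,-1.9,1],[0,0,0.03],60],
    [[4.4,-1.6,1],[0,0,0.02],60],
    [[4.0,-1.2,1],[0,0,0],60],
    [[0,0,0],[0,0,0],60],
    [[0,0,0],[0,0,0],60]
  ]
}}

```text
time: 1.6
ee_pos: [0.5711, -0.2827, 0.1872]
eef_rot: [0.999, 0.054, -0.0, 0.0]
ft_force: [-0.3, -0.0, 0.1]
width: 0.0525
grip_force: 0.0
```

```bash
python3 - <<'E'
from h import *
c=cam('wrist','w1'); print(c['vertical_fov'],c['cx'],c['cy'])
goal(.4927,-.2018,.14,.105)
for p in [(.5559,-.195,.036),(.4927,-.2018,.036),(.367,-.215,.036)]: print(proj(c,p,True))
E
```

```text
65.70646984690485 319.70097102005997 232.8017295096574
shift cm [-6.9  -8.94  4.76] turn [0.001 0.001 0.002] yaw now 0.1073 pos [ 0.5709 -0.2832  0.1876]
(np.float64(221.18818889285203), np.float64(222.24238130112667))
(np.float64(226.85231671422875), np.float64(286.7472292765069))
(np.float64(239.51496554290568), np.float64(388.25992479087563))
```

View pics/w1.png

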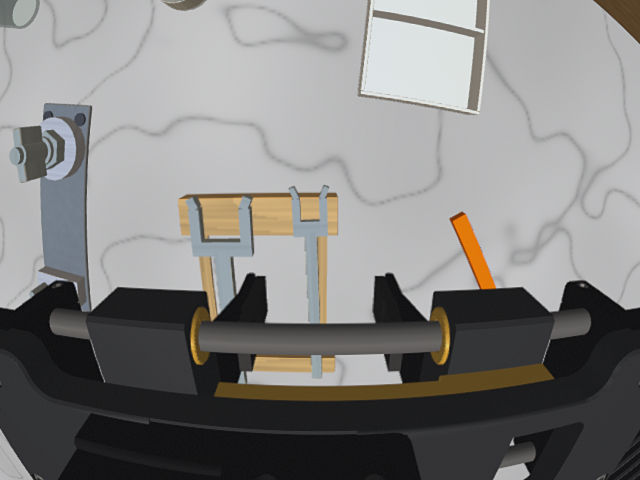

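The wrist view shows the big spanner with its jaw at (221,222) and its handle at (226,287), matching the prediction. The small spanner at (310,235) and the stand at (50,150) are clear of the approach. Going down to grasp.

{"fn": "move_arm", "kwargs": {
  "targets": [
    [[-2.3,-3,0],[0,0,0],50],
    [[-2.3,-3,0],[0,0,0],45],
    [[-2.3,-2.95,0],[0,0,0],45],
    [[0,0,4],[0,0,0],45],
    [[0,0,4],[0,0,0],45],
    [[0,0,3],[0,0,0],45],
    [[0,0,2],[0,0,0],45],
    [[0,0,0],[0,0,0],45],
    [[0,0,0],[0,0,0],45]
  ],
  "grip_force": 30
}}

```text
time: 2.78
ee_pos: [0.4937, -0.2015, 0.0588]
eef_rot: [0.999, 0.054, 0.001, 0.001]
ft_force: [1.2, -0.7, 0.6]
width: 0.0391
grip_force: 0.0
```

```bash
python3 - <<'E'
from h import *
c=cam('wrist','w2'); goal(.4927,-.2018,.014,.105)
E
```

```text
shift cm [-0.13  0.02  4.49] turn [ 0.001 -0.002  0.003] yaw now 0.108 pos [ 0.4939 -0.2014  0.0589]
```

View pics/w2.png

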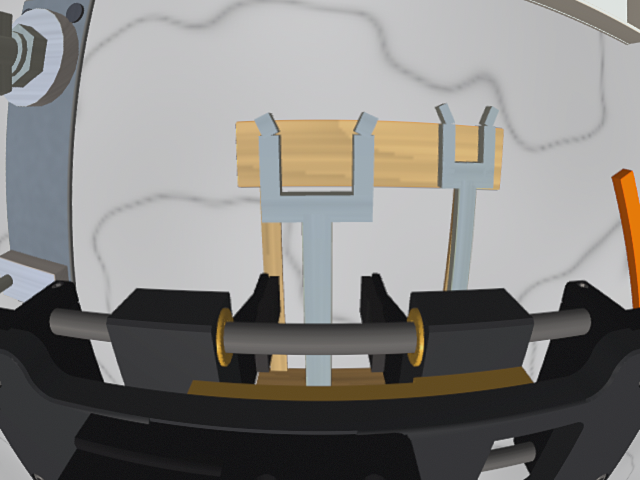

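The wrist view shows the handle centred between the fingers at (317,270) and parallel to them, with the jaw corners at (262,220) and (372,220). Descend, grip and lift.

{"fn": "move_arm", "kwargs": {
  "targets": [
    [[0,0,2],[0,0,0],45],
    [[0,0,1.5],[0,0,0],45],
    [[0,0,1],[0,0,0],45],
    [[0,0,0],[0,0,0],15],
    [[0,0,0],[0,0,0],5],
    [[0,0,0],[0,0,0],5],
    [[0,0,0],[0,0,0],5],
    [[0,0,0],[0,0,0],5],
    [[0,0,-2],[0,0,0],5],
    [[0,0,-3],[0,0,0],5],
    [[0,0,-3],[0,0,0],5],
    [[0,0,0],[0,0,0],5],
    [[0,0,0],[0,0,0],5]
  ],
  "grip_force": 40
}}

```text
time: 4.45
ee_pos: [0.4928, -0.2006, 0.0916]
eef_rot: [0.999, 0.054, -0.001, -0.0]
ft_force: [-0.5, -0.1, -1.6]
width: 0.0153
grip_force: 40.0
```

```bash
python3 - <<'E'
from h import *
c=cam('wrist','w3'); s,M,t=tool(); print(s['ee_pos'],t,s['width'],s['grip_force'])
# jaw expected if grip at handle point, flat: corner pixels
g=s['ee_pos']-.019*M[:,2]
for a,b in[(.065-.03,.029),(.065-.03,-.029),(.085,.019),(.085,-.019)]: print(np.round(proj(c,g+M[:,0]*a-M[:,1]*b+np.array([0,0,.006]),True),1))
m=cv2.inRange(cv2.cvtColor(c['image'],cv2.COLOR_BGR2HSV),(90,20,90),(115,90,255)); cv2.imwrite('pics/m3.png',m)
E
```

```text
[ 0.4925773  -0.2004528   0.09129537] 0.10879349861721418 0.015811985087047755 39.99434631317854
[247.4 241.4]
[394.1 241.4]
[269.  111.5]
[372.7 111.6]
```

View pics/w3.png

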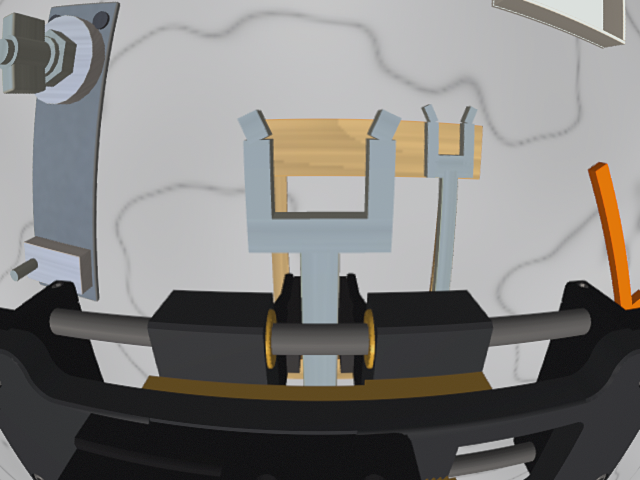

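Gripped flat and straight. The jaw tips are at (250,110) and (390,110) and the head corners at (248,251) and (394,251), as predicted for a grip at the handle point. Next I bring it over the stand.

```bash
python3 - <<'E'
from h import *
c=load('w3'); s,M,t=tool(); g=s['ee_pos']-.019*M[:,2]
for u,v in [(320,216),(320,251),(250,112),(388,112)]:
    p=plane(c,u,v,g[2]+.0025,True)-g; print(np.round(M.T@p*1000,1))
goal(.493,.012,.10,-.045)
E
```

```text
[44.4 -0.3 -2.6]
[29.8 -0.3 -2.6]
[ 85.2 -26.7  -2.6]
[85.1 25.3 -2.7]
shift cm [  2.35 -21.12  -0.86] turn [-0.001  0.002  0.154] yaw now 0.1088 pos [ 0.4926 -0.2005  0.0913]
```

{"fn": "move_arm", "kwargs": {
  "targets": [
    [[0.2,-2.5,-0.9],[0,0,0],5],
    [[0.35,-3.7,0],[0,0,0],5],
    [[0.35,-3.8,0],[0,0,0],5],
    [[0.4,-3.8,0],[0,0,0],5],
    [[0.4,-3.7,0],[0,0,0.04],5],
    [[0.45,-2.1,0],[0,0,0.04],5],
    [[0.2,-1.5,0],[0,0,0.04],5],
    [[0,0,0],[0,0,0.034],5],
    [[0,0,0],[0,0,0],5],
    [[0,0,0],[0,0,0],5]
  ]
}}

```text
time: 5.75
ee_pos: [0.4957, 0.0105, 0.1013]
eef_rot: [1.0, -0.023, -0.0, 0.0]
ft_force: [-0.9, -0.4, -1.7]
width: 0.0155
grip_force: 40.0
```

```bash
python3 - <<'E'
from h import *
c=cam('wrist','w4'); c2=cam('scene','s4'); goal(.493,.012,.10,-.045)
im=np.hstack([c['image'][0:320,150:470],cv2.resize(c2['image'][220:350,330:460],(320,320))])
cv2.imwrite('pics/v4.png',cv2.convertScaleAbs(im,alpha=1.1))
E
```

```text
shift cm [-0.29 -0.11  0.15] turn [ 0.     0.    -0.001] yaw now -0.0457 pos [0.4959 0.0108 0.1015]
```

View pics/v4.png

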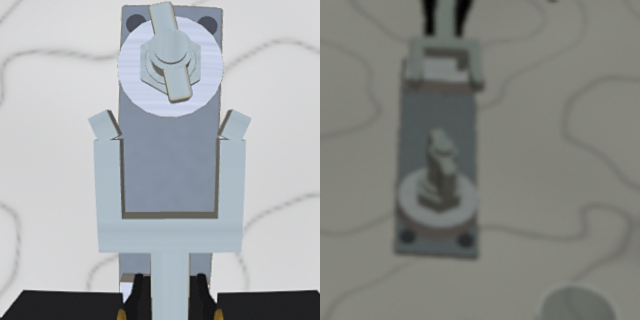

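The view shows the boss circle spanning (117–223, 13–118) in the crop, with the wing bar over it from (160,5) to (180,98). The bar lies under the jaw and the spanner is held level.

```bash
python3 - <<'E'
from h import *
from scipy.optimize import least_squares
c=load('w4'); P=lambda u,v,z:plane(c,150+u,v,z,True)[:2]
pts=np.array([P(u,v,.024) for u,v in[(117,67),(223,67),(128,102),(209,103),(168,118),(146,112),(192,114)]])
f=least_squares(lambda p:np.hypot(*(pts-p[:2]).T)-p[2],[.61,0,.034]); print('boss',f.x, f.fun.round(4))
# bar edges
im=c['image']; hsv=cv2.cvtColor(im,cv2.COLOR_BGR2GRAY).astype(int)
for v in (140,170,200):
    print(v,hsv[v,150+115:150+130],hsv[v,150+208:150+226])
l=[P(120,15,.006),P(122,125,.006)]; rr=[P(221,15,.006),P(220,125,.006)]
for a,b in(l,rr): print(a,b,np.arctan2(*(a-b)[::-1]))
# front edge corners 
print('front',P(121,6,.006),P(222,6,.006))
# wing bar top face at .078 : ends
a=(P(152,4,.078)+P(170,1,.078))/2; b=(P(167,101,.078)+P(190,97,.078))/2; print('wing',a,b,(a+b)/2,np.linalg.norm(a-b),np.arctan2(*(a-b)[::-1]))
E
```

```text
boss [0.61235476 0.0055866  0.03384542] [-0.0003 -0.0001  0.0011  0.0004 -0.0004 -0.0007  0.    ]
140 [165 166 168 161 129  78  72  78 107 132 132 131 132 131 131] [130 130 130 131 131 131 130 125 103  88  89 118 155 169 168 167 165 165]
170 [168 167 168 170 172 109  75  75  92 118 134 133 131 132 132] [130 131 130 129 131 129 128 113  89  87  92 144 166 169 167 167 168 167]
200 [167 168 168 168 171 167 104  77  75  88 119 132 132 131 131] [129 128 129 129 129 127 112  91  87  90 133 161 169 168 168 167 168 167]
[0.65506726 0.03783311] [0.57620404 0.04010867] -0.028846446339294805
[ 0.65195525 -0.03143079] [ 0.57316208 -0.0271658 ] -0.05407609927244486
front [0.66187867 0.0369129 ] [ 0.65884162 -0.03253725]
wing [0.6383137  0.00877594] [0.58763037 0.00248857] [0.61297203 0.00563226] 0.05107182522634761 0.12342154169205766
```

```bash
python3 - <<'E'
from h import *
c=load('w3'); P=lambda u,v,z:plane(c,u,v,z,True)[:2]
a,b=P(118,5,.006),P(99,298,.006); print('w3 right edge',a,b,np.arctan2(*(a-b)[::-1]))
pt=P(13,274,.052); print('pin top w3',pt,'foot',P(34,263,.024))
c=load('w4'); P=lambda u,v,z:plane(c,150+u,v,z,True)[:2]
print([P(u,v,.006) for u,v in((119,262),(214,277))])
E
python3 -c "
import cv2;i=cv2.imread('pics/w3.png')[220:310,0:120];cv2.imwrite('pics/z3.png',cv2.resize(i,None,fx=6,fy=6,interpolation=cv2.INTER_CUBIC))"
```

```text
w3 right edge [ 0.65447799 -0.033943  ] [ 0.41867112 -0.01796305] -0.06766368193627009
pin top w3 [0.45146068 0.03790109] foot [0.45009677 0.03772203]
[array([0.47622811, 0.04990946]), array([ 0.46070564, -0.02108165])]
```

View pics/z3.png

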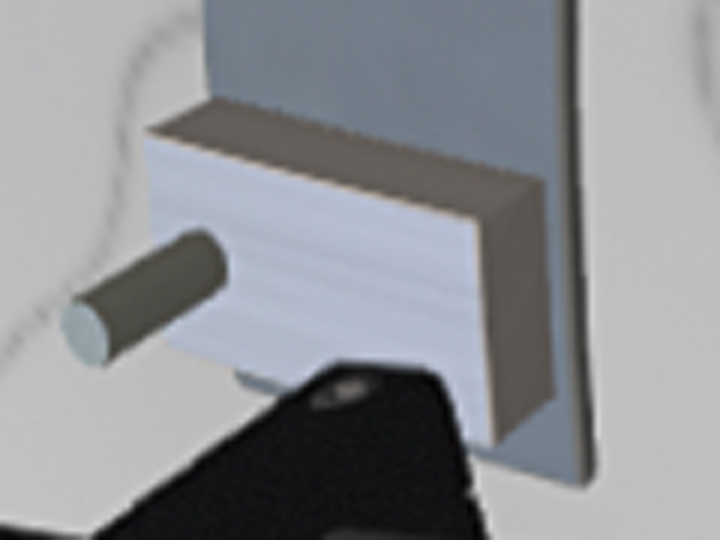

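The pin's top face is at zoom (85,333), which gives (0.451,0.038). With the boss at (0.6124,0.0056) that puts the stand's yaw at about -0.07. Going down behind the nut.

{"fn": "move_arm", "kwargs": {
  "targets": [
    [[-0.3,0,2],[0,0,0],5],
    [[0,0,2],[0,0,0],5],
    [[0,0,2],[0,0,0],5],
    [[0,0,1.5],[0,0,0],5],
    [[0,0,0.8],[0,0,0],5],
    [[0,0,0],[0,0,0],5],
    [[0,0,0],[0,0,0],5]
  ]
}}

```text
time: 6.72
ee_pos: [0.4934, 0.0116, 0.0191]
eef_rot: [1.0, -0.023, 0.001, 0.0]
ft_force: [0.8, -0.8, -1.8]
width: 0.0157
grip_force: 40.0
```

{"fn": "move_arm", "kwargs": {
  "targets": [
    [[0,0,0.15],[0,0,0],5],
    [[0,0,0],[0,0,0],5]
  ]
}}

```text
time: 6.98
ee_pos: [0.4931, 0.0115, 0.0172]
eef_rot: [1.0, -0.023, 0.0, 0.0]
ft_force: [-0.5, 0.1, -2.1]
width: 0.0154
grip_force: 40.0
```

```bash
python3 - <<'E'
from h import *
goal(.4927,.0111,.014,-.0457); s=r.read_state(); print(s['ft_force'],s['torque'])
E
```

```text
shift cm [-0.03  0.04  0.32] turn [ 0.    -0.     0.001] yaw now -0.0452 pos [0.4931 0.0115 0.0172]
[-0.46263816  0.09878767 -2.1378915 ] [ 0.04050014 -0.00149865  0.0448121 ]
```

{"fn": "move_arm", "kwargs": {
  "targets": [
    [[0,0,0.15],[0,0,0],5],
    [[0,0,0],[0,0,0],5]
  ]
}}

```text
time: 7.22
ee_pos: [0.4928, 0.0115, 0.0154]
eef_rot: [1.0, -0.023, -0.0, 0.0]
ft_force: [0.6, -0.2, -1.7]
width: 0.0157
grip_force: 40.0
```

{"fn": "move_arm", "kwargs": {
  "targets": [
    [[0,0,0.1],[0,0,0],5],
    [[0,0,0],[0,0,0],5]
  ]
}}

```text
time: 7.48
ee_pos: [0.4929, 0.0116, 0.0144]
eef_rot: [1.0, -0.023, -0.0, 0.0]
ft_force: [-1.1, -0.1, -2.1]
width: 0.0152
grip_force: 40.0
```

{"fn": "move_arm", "kwargs": {
  "targets": [
    [[0,0,0.1],[0,0,0],5],
    [[0,0,0],[0,0,0],5]
  ]
}}

```text
time: 7.72
ee_pos: [0.4929, 0.0115, 0.0135]
eef_rot: [1.0, -0.023, -0.0, 0.0]
ft_force: [0.4, 0.0, -0.6]
width: 0.0153
grip_force: 40.0
```

{"fn": "move_arm", "kwargs": {
  "targets": [
    [[0.5,0,0],[0,0,0],5],
    [[0.5,0,0],[0,0,0],5],
    [[0.3,0,0],[0,0,0],5],
    [[0.3,0,0],[0,0,0],5],
    [[0.3,0,0],[0,0,0],5],
    [[0,0,0],[0,0,0],5]
  ]
}}

```text
time: 8.48
ee_pos: [0.5121, 0.0107, 0.0135]
eef_rot: [1.0, -0.023, 0.0, -0.0]
ft_force: [0.1, -0.8, -1.2]
width: 0.0157
grip_force: 40.0
```

{"fn": "move_arm", "kwargs": {
  "targets": [
    [[0.3,0,0],[0,0,0],5],
    [[0.3,0,0],[0,0,0],5],
    [[0.3,0,0],[0,0,0],5],
    [[0,0,0],[0,0,0],5]
  ]
}}

```text
time: 8.98
ee_pos: [0.5211, 0.0103, 0.0135]
eef_rot: [1.0, -0.023, 0.0, -0.0]
ft_force: [0.1, -0.8, -1.8]
width: 0.0154
grip_force: 40.0
```

{"fn": "move_arm", "kwargs": {
  "targets": [
    [[0.3,0,0],[0,0,0],5],
    [[0.3,0,0],[0,0,0],5],
    [[0,0,0],[0,0,0],5]
  ]
}}

```text
time: 9.35
ee_pos: [0.5271, 0.01, 0.0135]
eef_rot: [1.0, -0.023, 0.0, 0.0]
ft_force: [1.2, 0.1, -0.6]
width: 0.0152
grip_force: 40.0
```

{"fn": "move_arm", "kwargs": {
  "targets": [
    [[0.3,0,0],[0,0,0],5],
    [[0.3,0,0],[0,0,0],5],
    [[0,0,0],[0,0,0],5]
  ]
}}

```text
time: 9.72
ee_pos: [0.5333, 0.0095, 0.0136]
eef_rot: [1.0, -0.023, 0.0, 0.0]
ft_force: [2.1, -1.9, -1.8]
width: 0.0155
grip_force: 40.0
```

```bash
python3 - <<'E'
from h import *
s=r.read_state(); print(s['ee_pos'],s['ft_force'],s['torque'])
c=cam('wrist','w5')
cv2.imwrite('pics/v5.png',cv2.resize(c['image'][60:270,220:420],(762,800))[:600])
E
```

```text
[0.53333576 0.00947099 0.01359643] [ 2.06089515 -1.94392369 -1.78637216] [-0.33849576 -0.15601601 -0.10729496]
```

View pics/v5.png

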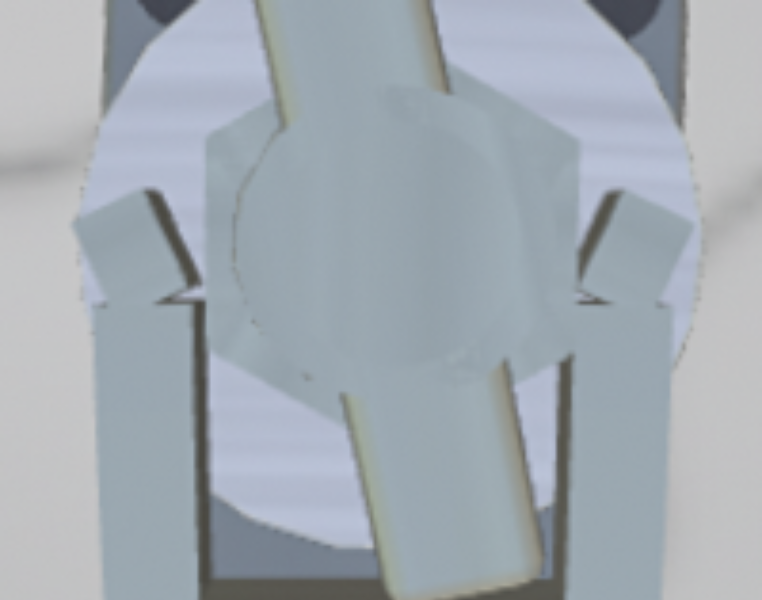

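The view shows the nut flats at 207 and 580, parallel to the jaw walls at 193 and 575, already entering between the prongs. The nut is about 0.8 mm to the right, so I correct and push on.

{"fn": "move_arm", "kwargs": {
  "targets": [
    [[0,0.07,0],[0,0,0],5],
    [[0.3,0,0],[0,0,0],5],
    [[0.3,0,0],[0,0,0],5],
    [[0,0,0],[0,0,0],5]
  ]
}}

```text
time: 10.28
ee_pos: [0.5392, 0.0089, 0.0136]
eef_rot: [1.0, -0.023, 0.0, -0.0]
ft_force: [-0.2, -1.2, -0.8]
width: 0.0155
grip_force: 40.0
```

{"fn": "move_arm", "kwargs": {
  "targets": [
    [[0.3,0,0],[0,0,0],5],
    [[0.2,0,0],[0,0,0],5],
    [[0,0,0],[0,0,0],5]
  ]
}}

```text
time: 10.65
ee_pos: [0.5441, 0.0086, 0.0136]
eef_rot: [1.0, -0.023, 0.0, 0.0]
ft_force: [-0.7, -0.9, -1.3]
width: 0.0158
grip_force: 40.0
```

```bash
python3 - <<'E'
from h import *
s,M,t=tool(); print(s['ee_pos'],t,s['ft_force'],s['torque'],'left cm',(.6126-.065-s['ee_pos'][0])*100)
E
```

```text
[0.54407365 0.00856324 0.01357151] -0.04517584743272833 [-0.74391656 -0.89852987 -1.34444003] [-0.02421247  0.00078037  0.02647219] left cm 0.35263548495960695
```

{"fn": "move_arm", "kwargs": {
  "targets": [
    [[0.15,0,0],[0,0,0],5],
    [[0.1,0,0],[0,0,0],5],
    [[0,0,0],[0,0,0],5]
  ]
}}

```text
time: 11.02
ee_pos: [0.5465, 0.0084, 0.0136]
eef_rot: [1.0, -0.023, 0.0, 0.0]
ft_force: [0.7, -0.3, -1.5]
width: 0.0159
grip_force: 40.0
```

{"fn": "move_arm", "kwargs": {
  "targets": [
    [[0.1,0,0],[0,0,0],5],
    [[0,0,0],[0,0,0],5]
  ]
}}

```text
time: 11.28
ee_pos: [0.5475, 0.0084, 0.0136]
eef_rot: [1.0, -0.023, 0.0, 0.0]
ft_force: [0.4, -0.5, -1.7]
width: 0.0155
grip_force: 40.0
```

{"fn": "move_arm", "kwargs": {
  "targets": [
    [[0.08,0,0],[0,0,0],5],
    [[0,0,0.06],[0,0,0],5],
    [[0,0,0],[0,0,0],5]
  ]
}}

```text
time: 11.65
ee_pos: [0.5483, 0.0084, 0.0131]
eef_rot: [1.0, -0.023, 0.0, 0.0]
ft_force: [0.0, -0.3, 1.0]
width: 0.0151
grip_force: 40.0
```

{"fn": "move_arm", "kwargs": {
  "targets": [
    [[0,0,0.03],[0,0,0],5],
    [[0,0,0],[0,0,0],25],
    [[0,0,0],[0,0,0],45],
    [[0,0,0],[0,0,0],45],
    [[0,0,0],[0,0,0],45],
    [[0,0,-3],[0,0,0],45],
    [[0,0,-5],[0,0,0],45],
    [[0,0,-5],[0,0,0],45],
    [[0,0,0],[0,0,0],45],
    [[0,0,0],[0,0,0],45]
  ]
}}

```text
time: 12.9
ee_pos: [0.5478, 0.0082, 0.142]
eef_rot: [1.0, -0.023, -0.0, 0.0]
ft_force: [0.4, 0.7, 0.3]
width: 0.0394
grip_force: 0.0
```

```bash
python3 - <<'E'
from h import *
c=cam('wrist','w6'); s,M,t=tool(); print(s['ee_pos'],t,s['ft_force'],s['joint_positions'])
cv2.imwrite('pics/v6.png',cv2.resize(c['image'][80:400,200:440],(600,800))[:600])
A=np.array([.6126,.0056])
for yaw in(-.045,):
  u=np.array([np.cos(yaw),np.sin(yaw)]);n=np.array([-u[1],u[0]])
  for a,b in[(-.03,.029),(-.03,-.029),(-.06,.008),(-.06,-.008),(-.1,.008),(-.1,-.008)]: 
    p=A+a*u+b*n; print(np.round(proj(c,[*p,.036],True),1))
E
```

```text
[0.54738689 0.00824194 0.14141362] -0.04524483959097404 [-0.26939406  1.12995948  0.33417887] [ 0.317305    0.26297988 -0.47802438  1.74918777  0.13054024  1.1627338
 -1.81488725]
[280.4 185.1]
[359.5 185.1]
[309.3 224.4]
[330.6 224.4]
[309.8 273.5]
[330.2 273.5]
```

View pics/v6.png

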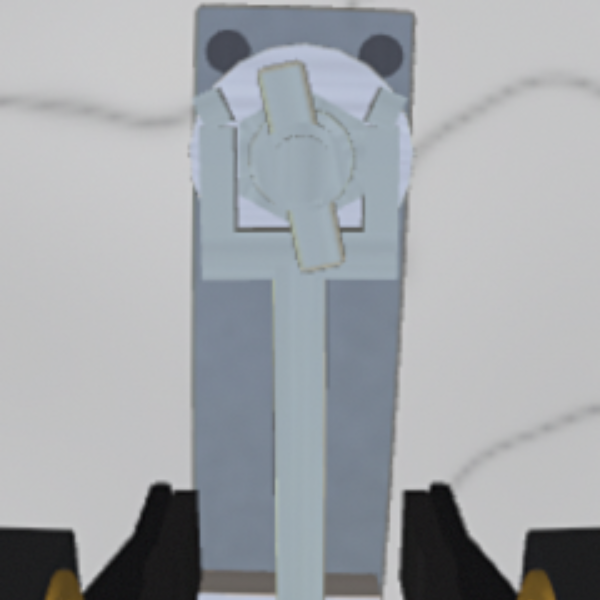

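The spanner sits on the nut with its prongs either side of it, and its handle runs straight down the stand. The wing bar's ends are at crop (280,66) and (321,265).

```bash
python3 - <<'E'
from h import *
c=load('w6'); P=lambda u,v,z:plane(c,200+u/2.5,80+v/2.5,z,True)[:2]
a=(P(258,70,.078)+P(302,62,.078))/2; b=(P(300,270,.078)+P(343,260,.078))/2
yaw=np.arctan2(*(a-b)[::-1]);print('wing',(a+b)/2,np.linalg.norm(a-b),yaw)
s4=[(258,70),(300,270),(302,62),(343,260)]; q=[P(*x,.078) for x in s4]; print([np.arctan2(*(q[i]-q[i+1])[::-1]) for i in(0,2)])
h=[(P(276,290,.036)+P(327,290,.036))/2,(P(276,560,.036)+P(326,560,.036))/2]; print('handle',h,np.arctan2(*(h[0]-h[1])[::-1]))
print('prongs',P(203,125,.036),P(397,125,.036),'back',P(203,280,.036),P(397,280,.036),'jaw bottom top edge',P(300,228,.036))
m=(a+b)/2; goal(*m,.12,yaw)
E
```

```text
wing [0.61347694 0.00531891] 0.04991531080492881 0.15829258544466118
[np.float64(0.15638557400055828), np.float64(0.16022268973379836)]
handle [array([0.57432171, 0.0068565 ]), array([0.48556734, 0.01097384])] -0.046357143488921254
prongs [0.62416773 0.03283238] [ 0.62166061 -0.02263468] back [0.57873451 0.03568404] [ 0.5761473 -0.0213751] jaw bottom top edge [0.59272589 0.00646724]
shift cm [ 6.62 -0.01  2.13] turn [ 0.     0.002 -0.204] yaw now -0.0452 pos [0.5474 0.0082 0.1414]
```

{"fn": "move_arm", "kwargs": {
  "targets": [
    [[3.3,0,0],[0,0,0],45],
    [[3.3,0,0],[0,0,0],45],
    [[0,0,0],[0,0,-0.18],45],
    [[0,0,0],[0,0,-0.18],45],
    [[0,0,0],[0,0,-0.18],45],
    [[0,0,0],[0,0,-0.18],45],
    [[0,0,0],[0,0,-0.18],45],
    [[0,0,0],[0,0,-0.18],45],
    [[0,0,0],[0,0,-0.18],45],
    [[0,0,0],[0,0,-0.18],45],
    [[0,0,0],[0,0,-0.18],45],
    [[0,0,0],[0,0,-0.18],45],
    [[0,0,0],[0,0,-0.18],45],
    [[0,0,0],[0,0,-0.18],45],
    [[0,0,0],[0,0,-0.18],45],
    [[0,0,0],[0,0,-0.18],45],
    [[0,0,0],[0,0,-0.18],45],
    [[0,0,0],[0,0,-0.18],45],
    [[0,0,0],[0,0,-0.18],45]
  ]
}}

```text
time: 15.32
ee_pos: [0.6133, 0.0055, 0.1409]
eef_rot: [0.06, 0.998, 0.0, -0.001]
ft_force: [0.7, -0.1, -0.1]
width: 0.0392
grip_force: 0.0
```

{"fn": "move_arm", "kwargs": {
  "targets": [
    [[0,0,0],[0,0,-0.18],45],
    [[0,0,0],[0,0,-0.105],45],
    [[0,0,0],[0,0,0],45],
    [[0,0,0],[0,0,0],45]
  ]
}}

```text
time: 15.82
ee_pos: [0.6137, 0.0055, 0.1419]
eef_rot: [-0.078, 0.997, 0.0, -0.001]
ft_force: [0.6, -0.6, 0.2]
width: 0.0391
grip_force: 0.0
```

```bash
python3 - <<'E'
from h import *
goal(.6133,.0055,.047,.150+np.pi); s=r.read_state(); print(s['joint_positions'],s['ft_force'],s['torque'])
E
```

```text
shift cm [0.03 0.01 9.49] turn [ 0.    -0.001  0.006] yaw now -2.9856 pos [0.6137 0.0055 0.1419]
[ 0.6792091   0.58260162 -1.04471248  1.55251808  0.51461672  1.30769615
  1.29623436] [ 0.60674639 -0.56973544  0.2164472 ] [ 0.09441741 -0.10841759 -0.00675962]
```

Aligned. Descend onto the wing and grip gently.

{"fn": "move_arm", "kwargs": {
  "targets": [
    [[0,0,3],[0,0,0],45],
    [[0,0,3],[0,0,0],45],
    [[0,0,2],[0,0,0],45],
    [[0,0,1.5],[0,0,0],45],
    [[0,0,0],[0,0,0],35],
    [[0,0,0],[0,0,0],25],
    [[0,0,0],[0,0,0],15],
    [[0,0,0],[0,0,0],5],
    [[0,0,0],[0,0,0],5],
    [[0,0,0],[0,0,0],5]
  ],
  "grip_force": 40
}}

```text
time: 17.08
ee_pos: [0.6145, 0.0051, 0.0482]
eef_rot: [-0.079, 0.997, -0.0, 0.0]
ft_force: [-0.8, -1.4, 5.6]
width: 0.0115
grip_force: 40.0
```

```bash
python3 - <<'E'
from h import *
s,M,t=tool(); print(s['ee_pos'],t,s['ft_force'],s['torque'],s['width'],s['grip_force'])
E
```

```text
[0.61447102 0.00513116 0.04821591] -2.983605229271681 [-0.80493088 -1.38789546  5.56988215] [-0.32323293 -0.02537548  0.03721572] 0.0115075457578608 39.98806815594435
```

{"fn": "move_arm", "kwargs": {
  "targets": [
    [[0,0,0],[0,0,0],12],
    [[0,0,0],[0,0,0],25],
    [[0,0,-0.2],[0,0,0],25],
    [[0,0,0],[0,0,0],25]
  ]
}}

```text
time: 17.58
ee_pos: [0.614, 0.0055, 0.0497]
eef_rot: [-0.079, 0.997, 0.0, 0.0]
ft_force: [-0.6, 0.6, -0.5]
width: 0.0214
grip_force: 0.0
```

{"fn": "move_arm", "kwargs": {
  "targets": [
    [[0,0,0],[0,0,0],15],
    [[0,0,0],[0,0,0],5],
    [[0,0,0],[0,0,0],5],
    [[0,0,0],[0,0,0],5]
  ]
}}

```text
time: 18.08
ee_pos: [0.6141, 0.0051, 0.0496]
eef_rot: [-0.079, 0.997, -0.0, -0.0]
ft_force: [0.3, -2.0, -0.4]
width: 0.0117
grip_force: 40.0
```

```bash
python3 - <<'E'
from h import *
s,M,t=tool(); print(s['ee_pos'],t,s['ft_force'],s['torque'],s['width'],s['grip_force'])
E
```

```text
[0.61408306 0.00508569 0.04961408] -2.983614648025586 [ 0.2538779  -1.96476148 -0.43449072] [-0.25625396 -0.07768763  0.0242012 ] 0.011662160236635069 39.98733351007104
```

{"fn": "move_arm", "kwargs": {
  "targets": [
    [[0,0,0],[0,0,0.08],5],
    [[0,0,0],[0,0,0.08],5],
    [[0,0,0],[0,0,0.08],5],
    [[0,0,0],[0,0,0.08],5],
    [[0,0,0],[0,0,0.08],5],
    [[0,0,0],[0,0,0],5]
  ]
}}

```text
time: 18.82
ee_pos: [0.6141, 0.0049, 0.0496]
eef_rot: [0.121, 0.993, -0.0, 0.0]
ft_force: [0.1, -2.6, -0.1]
width: 0.012
grip_force: 40.0
```

```bash
cat > t.py <<'E'
from h import *
s,M,t=tool(); print(np.round(s['ee_pos'],4),'turned',round((-2.9836-t+.5)%(2*np.pi)-.5,4),np.round(s['ft_force'],2),np.round(s['torque'],3),round(s['joint_positions'][6],2))
E
python3 t.py
```

```text
[0.6141 0.0049 0.0496] turned 0.3997 [ 0.05 -2.62 -0.05] [-0.471 -0.235 -0.077] 0.88
```

{"fn": "move_arm", "kwargs": {
  "targets": [
    [[0,0,0],[0,0,0.05],5],
    [[0,0,0],[0,0,0.05],5],
    [[0,0,0],[0,0,0],5]
  ]
}}

```text
time: 19.2
ee_pos: [0.6141, 0.0049, 0.0496]
eef_rot: [0.169, 0.986, -0.0, 0.0]
ft_force: [-0.5, -2.3, 0.2]
width: 0.0118
grip_force: 40.0
```

```bash
python3 t.py
```

```text
[0.6141 0.0049 0.0496] turned 0.4983 [-0.5  -2.34  0.2 ] [-0.712 -0.164 -0.065] 0.79
```

{"fn": "move_arm", "kwargs": {
  "targets": [
    [[0,0,0],[0,0,0.05],5],
    [[0,0,0],[0,0,0],5]
  ]
}}

```text
time: 19.45
ee_pos: [0.6141, 0.0049, 0.0496]
eef_rot: [0.194, 0.981, -0.0, 0.0]
ft_force: [0.2, -3.3, -0.0]
width: 0.0116
grip_force: 40.0
```

```bash
python3 t.py
```

```text
[0.6141 0.0049 0.0496] turned 0.5481 [ 0.17 -3.26 -0.03] [-0.826 -0.166 -0.051] 0.74
```

{"fn": "move_arm", "kwargs": {
  "targets": [
    [[0,0,0],[0,0,0.05],5],
    [[0,0,0],[0,0,0],5]
  ]
}}

```text
time: 19.7
ee_pos: [0.614, 0.0049, 0.0496]
eef_rot: [0.218, 0.976, -0.0, 0.0]
ft_force: [0.2, -4.0, 0.1]
width: 0.0116
grip_force: 40.0
```

```bash
python3 t.py
```

```text
[0.614  0.0049 0.0496] turned 0.598 [ 0.21 -4.03  0.12] [-0.952 -0.156 -0.034] 0.7
```

{"fn": "move_arm", "kwargs": {
  "targets": [
    [[-0.03,-0.05,0],[0,0,0.05],5],
    [[0,0,0],[0,0,0],5]
  ]
}}

```text
time: 19.95
ee_pos: [0.6141, 0.0049, 0.0496]
eef_rot: [0.242, 0.97, -0.0, -0.0]
ft_force: [0.9, -3.0, -0.9]
width: 0.012
grip_force: 40.0
```

```bash
python3 t.py
```

```text
[0.6141 0.0049 0.0496] turned 0.6474 [ 0.87 -3.04 -0.87] [-0.62  -0.15   0.016] 0.65
```

{"fn": "move_arm", "kwargs": {
  "targets": [
    [[0,0,0],[0,0,0.04],5],
    [[0,0,0],[0,0,0],5]
  ]
}}

```text
time: 20.2
ee_pos: [0.6141, 0.0048, 0.0496]
eef_rot: [0.263, 0.965, -0.0, -0.0]
ft_force: [0.2, -2.9, -0.2]
width: 0.0118
grip_force: 40.0
```

```bash
python3 t.py
```

```text
[0.6141 0.0048 0.0496] turned 0.6897 [ 0.24 -2.93 -0.22] [-0.642 -0.119 -0.014] 0.61
```

{"fn": "move_arm", "kwargs": {
  "targets": [
    [[0,0,0],[0,0,0.04],5],
    [[0,0,0],[0,0,0],5]
  ]
}}

```text
time: 20.45
ee_pos: [0.6141, 0.0048, 0.0496]
eef_rot: [0.282, 0.959, -0.0, -0.0]
ft_force: [0.1, -3.3, -0.3]
width: 0.0116
grip_force: 40.0
```

```bash
python3 t.py
```

```text
[0.6141 0.0048 0.0496] turned 0.7305 [ 0.12 -3.26 -0.28] [-0.615 -0.083  0.086] 0.58
```

{"fn": "move_arm", "kwargs": {
  "targets": [
    [[0,0,0],[0,0,0.03],5],
    [[0,0,0],[0,0,0],5]
  ]
}}

```text
time: 20.7
ee_pos: [0.6141, 0.0048, 0.0496]
eef_rot: [0.297, 0.955, -0.0, -0.0]
ft_force: [-0.7, -2.8, -1.9]
width: 0.0118
grip_force: 40.0
```

```bash
python3 t.py
```

```text
[0.6141 0.0048 0.0496] turned 0.7604 [-0.74 -2.83 -1.86] [-0.635 -0.05   0.099] 0.55
```

{"fn": "move_arm", "kwargs": {
  "targets": [
    [[0,0,0],[0,0,0.03],5],
    [[0,0,0],[0,0,0],5]
  ]
}}

```text
time: 20.95
ee_pos: [0.6141, 0.0048, 0.0496]
eef_rot: [0.311, 0.95, -0.0, -0.0]
ft_force: [-0.5, -3.6, -0.7]
width: 0.0115
grip_force: 40.0
```

```bash
python3 t.py
```

```text
[0.6141 0.0048 0.0496] turned 0.7904 [-0.52 -3.64 -0.71] [-0.711 -0.066  0.236] 0.52
```

{"fn": "move_arm", "kwargs": {
  "targets": [
    [[0,0,0],[0,0,0.03],5],
    [[0,0,0],[0,0,0],5]
  ]
}}

```text
time: 21.2
ee_pos: [0.6141, 0.0048, 0.0496]
eef_rot: [0.325, 0.946, -0.0, 0.0]
ft_force: [-0.8, -3.5, -1.4]
width: 0.0117
grip_force: 40.2
```

```bash
python3 t.py
```

```text
[0.6141 0.0048 0.0496] turned 0.8201 [-0.84 -3.47 -1.39] [-0.725  0.015  0.566] 0.5
```

{"fn": "move_arm", "kwargs": {
  "targets": [
    [[0,0,0],[0,0,0.02],5],
    [[0,0,0],[0,0,0],5]
  ]
}}

```text
time: 21.45
ee_pos: [0.6141, 0.0048, 0.0496]
eef_rot: [0.334, 0.942, -0.0, -0.0]
ft_force: [-0.2, -3.0, -1.1]
width: 0.0118
grip_force: 40.4
```

```bash
python3 t.py
```

```text
[0.6141 0.0048 0.0496] turned 0.84 [-0.24 -3.04 -1.09] [-0.776  0.011  0.674] 0.48
```

{"fn": "move_arm", "kwargs": {
  "targets": [
    [[0,0,0],[0,0,0.02],5],
    [[0,0,0],[0,0,0],5]
  ]
}}

```text
time: 21.7
ee_pos: [0.6141, 0.0048, 0.0496]
eef_rot: [0.344, 0.939, -0.0, -0.0]
ft_force: [-1.1, -4.0, -1.4]
width: 0.0118
grip_force: 40.9
```

```bash
python3 t.py
```

```text
[0.6141 0.0048 0.0496] turned 0.8601 [-1.06 -3.99 -1.44] [-0.819  0.072  0.762] 0.46
```

```bash
cat > y.py <<'E'
from h import *
import sys
c=cam('wrist',sys.argv[1]); im=c['image'].astype(int); A=np.array([.6133,.0055]); y0=-.071
u=np.array([np.cos(y0),np.sin(y0)]);n=np.array([-u[1],u[0]])
for a in(-.06,-.08,-.1,-.12,-.14,-.155,-.165,-.175):
    row=[]
    for b in np.arange(-.024,.0301,.002):
        p=proj(c,[*(A+a*u+b*n),.036],True); i,j=int(round(p[1])),int(round(p[0]))
        row.append('%3d'%(im[i,j].sum()//3) if 0<=i<480 and 0<=j<640 else ' --')
    print('%.3f'%a,' '.join(row))
E
python3 y.py w7
```

```text
-0.060 196 142 131 131 131 130 130 129 129 131 168 166 169 168 170 167 166 165  92 132 132 132 133 134 132 131 133 133
-0.080 194 117 131 130 130 130 129 130 130 129 135 168 168 169 169 169 167 166 120 132 132 133 133 134 134 135 133 132
-0.100 192 121 131 130 130 129 128 128 129 129 127 168 169 168 167 167 167 167 158  93 132 130 131 132 133 131 131 128
-0.120 193 164 128 128 127 128 128 127 128 127 127 140 170 166 168 167 167 166 166 100 132 131 129 130 129 130 129 129
-0.140 190  83  86  85  87  86  86  86  86  86  85  80 168 169 168 166 166 163 165 167  93  83  84  85  85  85  85  84
-0.155 191 190 191 190 191 191 190 191 190 189 190 190 163 166 166 165 163 163 163 169  90 195  92  77 101 192 190 190
-0.165 190 189 190 190 189 190 189 190 190 190 190 191 157 167 165 165 162 164 162 169  67  71  72  73  82  --  --  --
-0.175 193 179 123 125 123 124 124 125 126 124 124 124 122 166 164 165 162 163 156 160  --  --  --  --  --  --  --  --
```

The handle's +y edge is now at b≈15 mm beside the pin, so it is touching, and the torque is climbing. Two more small steps.

{"fn": "move_arm", "kwargs": {
  "targets": [
    [[0,0,0],[0,0,0.03],5],
    [[0,0,0],[0,0,0],5]
  ]
}}

```text
time: 22.0
ee_pos: [0.6141, 0.0048, 0.0496]
eef_rot: [0.358, 0.934, -0.0, 0.0]
ft_force: [-0.9, -4.0, -1.3]
width: 0.0124
grip_force: 41.8
```

```bash
python3 t.py
```

```text
[0.6141 0.0048 0.0496] turned 0.8903 [-0.94 -3.99 -1.26] [-0.841  0.072  0.977] 0.43
```

{"fn": "move_arm", "kwargs": {
  "targets": [
    [[0,0,0],[0,0,0.02],5],
    [[0,0,0],[0,0,0],5],
    [[0,0,0],[0,0,0],5]
  ]
}}

```text
time: 22.38
ee_pos: [0.6141, 0.0048, 0.0496]
eef_rot: [0.367, 0.93, -0.0, -0.0]
ft_force: [-1.2, -4.1, -1.8]
width: 0.0122
grip_force: 42.5
```

```bash
python3 t.py
```

```text
[0.6141 0.0048 0.0496] turned 0.9096 [-1.17 -4.06 -1.78] [-0.868  0.168  1.064] 0.41
```

{"fn": "move_arm", "kwargs": {
  "targets": [
    [[0,0,0],[0,0,0.015],5],
    [[0,0,0],[0,0,0],5],
    [[0,0,0],[0,0,0],5]
  ]
}}

```text
time: 22.75
ee_pos: [0.6142, 0.0047, 0.0497]
eef_rot: [0.374, 0.927, -0.0, 0.0]
ft_force: [-0.8, -4.3, -2.2]
width: 0.0124
grip_force: 42.1
```

```bash
python3 t.py
```

```text
[0.6142 0.0047 0.0497] turned 0.925 [-0.8  -4.33 -2.15] [-1.028 -0.043  0.98 ] 0.4
```

{"fn": "move_arm", "kwargs": {
  "targets": [
    [[0,0,0],[0,0,0],15],
    [[0,0,0],[0,0,0],25],
    [[0,0,0],[0,0,0],40],
    [[0,0,0],[0,0,0],45],
    [[0,0,0],[0,0,0],45],
    [[0,0,-2],[0,0,0],45],
    [[0,0,-3],[0,0,0],45],
    [[0,0,-4],[0,0,0],45],
    [[0,0,-3],[0,0,0],45],
    [[0,0,0],[0,0,0],45],
    [[0,0,0],[0,0,0],45]
  ]
}}

```text
time: 24.12
ee_pos: [0.614, 0.0048, 0.1699]
eef_rot: [0.374, 0.927, -0.0, 0.0]
ft_force: [0.6, 0.0, -0.6]
width: 0.0391
grip_force: 0.0
```

```bash
python3 t.py; python3 y.py w8; python3 - <<'E'
from h import *
c=load('w8'); im=c['image'].astype(int)
# wing yaw: bright top at z=.078, sample circle r=20mm around axis
A=np.array([.6133,.0055])
v=[]
for d in range(0,360,4):
    p=proj(c,[A[0]+.021*np.cos(np.radians(d)),A[1]+.021*np.sin(np.radians(d)),.078],True); i,j=int(round(p[1])),int(round(p[0]))
    v.append('%d:%d'%(d,im[i,j].mean()) if 0<=i<480 and 0<=j<640 else '-')
print(' '.join(v))
E
```

```text
[0.614  0.0048 0.1699] turned 0.9248 [ 0.57  0.03 -0.6 ] [ 0.055 -0.167 -0.008] 0.47
-0.060 129 130 128 128 128 128 128 129 132 119 168 166 168 167 168 165 164 149 111 131 131 132 132 132 130 131 132 132
-0.080 129 128 129 128 128 128 128 129 129 130 150 168 166 169 167 168 165 166 131 130 132 132 133 133 132 132 132 131
-0.100 128 129 128 129 127 127 128 129 129 128 126 165 168 168 166 167 166 165 168 101 129 130 130 131 131 130 129 129
-0.120 126 125 126 125 126 128 126 126 125 125 125 134 170 167 168 166 165 165 168 100 129 129 129 128 129 129 129 129
-0.140 126 119  99 119 119 119 116 116 114  90 111 108 169 167 168 166 166 163 167 170 105  98 121 121 116 114 102  96
-0.155 186 187 189 187 186 188 186 187 186 186 186 185 148 167 166 165 164 164 164 172 111 187 189 190 189 186 186 186
-0.165 194 194 193 193 194 193 193 194 194 193 191 193 145 167 166 165 164 164 162 169  95  83  73  71  79 189 192 191
-0.175 189 189 189 188 191 189 189 190 189 189 190 189 151 167 166 165 163 163 161 166 123 162 165 192 192 191 192 191
0:128 4:130 8:131 12:130 16:130 20:129 24:126 28:132 32:133 36:177 40:194 44:191 48:186 52:183 56:190 60:191 64:191 68:194 72:196 76:191 80:140 84:130 88:160 92:156 96:161 100:163 104:159 108:121 112:127 116:147 120:144 124:169 128:139 132:166 136:166 140:166 144:166 148:169 152:170 156:152 160:122 164:144 168:149 172:166 176:168 180:168 184:140 188:131 192:136 196:114 200:132 204:167 208:166 212:165 216:165 220:166 224:164 228:168 232:184 236:189 240:182 244:186 248:192 252:192 256:194 260:195 264:196 268:196 272:196 276:196 280:193 284:197 288:196 292:196 296:196 300:196 304:199 308:139 312:164 316:168 320:165 324:165 328:164 332:165 336:161 340:120 344:130 348:129 352:127 356:126
```

```bash
python3 -c "
from bench import r
print(r.close_job())"
```

```text
the job is handed in; nothing more can be done
None
```

The job is handed in: the big spanner lies on the lower nut with its handle against the pin, and the wing nut was tightened to a measured 1.0–1.1 N m, about 5 N on the pin (worked out from the torque, not measured). The gripper has let go and is clear above it.

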